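# Set the wall of a casting frame with a spacer

## Robot

A 6-joint arm with a two-finger parallel gripper is mounted at the origin on a cart in front of the work surface, level with it; the furniture and walls round the work are solid. World frame = base frame: x ahead of the robot, y to its left, z up, the work surface at z = 0. Lengths are in m, angles in rad, forces in N, time in s.
With the tool pointing down it reaches from about 0.275 to 0.825 m from the base axis. Payload 4.9 kg.
Tool frame: the origin (TCP) lies midway between the tips of the shut fingers; the grasp point (between the pads) lies robot.grip_depth behind it (robot.grip_depth is the distance from the TCP to the grasp point, in m); z points along the fingers, y is the direction in which the jaws open and shut (so a half turn about z gives the same grasp; the last joint's range is limited). The gripper opens to 85 mm and grips with 20 to 120 N. Pads are 22 mm wide; open, the fingers measure 114 mm over their backs; the gripper's body (76 mm by 85 mm) begins 54 mm behind the grasp point. The pads swing forward as they close: fully open they stand 13 mm farther back than shut.
Start: joints at [1.206, 0.326, -0.193, 1.052, 0, 1.437], TCP at [0.126, 0.535, 0.231] pointing down, gripper open.
Joint ranges: [-2.65, 2.65], [-0.97, 1.79], [-1.3, 1.35], [-1.93, 2.1], [-1.47, 1.37], [-3.14, 3.14]. Speed limits (rad/s): [2.57, 2.57, 3.14, 3.14, 3.14, 3.14].

## Interface

Orientations are given as a 3x3 rotation matrix whose columns are the frame's x, y, z axes.
In Python, from bench import robot gives the robot as it stands.
- The arm moves only by the tool jog_arm, never from a script. Its argument "increments" is a list of rows, each a list of 2 entries, a list of its own where there are three numbers: the shift along the world's x, y, z in mm, then the turn about the world's z in degrees. In form: [[[x, y, z], roll], ...]. A call has 1 to 10 rows; each row shifts and turns the pose as measured when the row begins; what a row does not reach is not made up. A row lasts 1/12 s, in which the tool goes at most 41.7 mm and 7.16 degrees, less where a joint would pass 70% of its speed; a pose out of reach is approached as far as the arm can. A call with a gripper value outside its range is refused whole. "gripper" is the opening, from 0 (shut) to 1 (fully open), set as the call begins (left out, the last holds). The fingers move at their own pace and stop on an object; the grip force is fixed at half the most. Time passes only in rows, so rows that do not move let the fingers close. It gives the time, the measured TCP pose, the force and the opening at its end, in the units of the state.
- robot.read_state(): the state, without advancing time (a new reading comes with each control period).
- robot.camera(name): name is "side" or "top"; returns a dict with "frame" (384x512x3 uint8, blue, green, red), "fx", "fy", "cx", "cy" (pixels), "origin" and "rotation" of the camera in the world. Camera axes: x right, y down, z forward; pixel columns grow to the right and rows downward; lengths in m; the calibration is good to about 2 mm. A picture is of the moment at which its call begins. There is no depth.
- robot.finish_job(): hands the job in, once; it reports no verdict.
The state is a dict: "time": time; "qpos": joint angles; "dq": joint speeds; "joint_torque": joint torques, N m; "tcp_pos": TCP position; "tool_rot": TCP orientation; "ft_force": force on the tool from outside, world axes, zero at the start; "ft_torque": the same for the moment, N m; "grip_width": finger opening in m.
Only numpy, scipy, OpenCV 4.12 (cv2) and the standard library are available. Lean on these libraries where they do the work, as an engineer would, in place of code of your own. Each camera call takes 0.05 s, during which the arm holds its last target.

## Task

Set the movable wall of the casting frame one thin spacer away from the plaster pattern block. Stand the thinner of the two spacers upright and flat in the gap between block and wall, let go of it, and turn the carriage's knob clockwise (never push the carriage itself) until the wall lightly nips the spacer square against the block. Then draw the spacer straight up and out without shifting the wall, and stand it upright back on the ware board; leave the thicker spacer and the other things alone.

Things in the scene. Friction and masses are not known exactly. Their poses are not given: they have to be found in the camera images.
- frame: Casting frame, fixed to the table: plywood base board 150 (x) x 340 (y) x 15 mm thick. Origin: centre of the board's underside. +y: the way the wall moves when the knob turns clockwise, toward the pattern block. Two steel guide rails (top 29 mm above the table) stop short of the gap.
- pattern_face (a point): Point on the upright face of the plaster pattern block that bounds the gap: middle of the face's width, 45 mm above the table, axes as the frame's. The fixed block is 100 (x) x 60 (y) mm and its top is 70 mm above the table; it extends 60 mm from this face in +y.
- wall_face (a point): Point in the middle of the wooden wall's face that looks at the block, 45 mm above the table, axes as the frame's; it moves with the carriage. The wall is 110 (x) x 15 (y) mm, top 75 mm above the table. The gap is the y distance from here to pattern_face, 42 to 52 mm at the start.
- carriage (a joint): Slide of the aluminium carriage that carries wall and knob, m: 0 at the start, grows as the wall nears the block, at most 0.042. It moves 15 mm for each radian of the knob, until the clutch slips.
- feed_knob: Black round knob on the carriage, 44 mm across, 30 mm tall, upright axis; origin on the axis at its underside, 57 mm above the table; axes as the frame's at the start. Clockwise from above brings the wall to the block; it travels along frame +y with the carriage and stays where left. Turning takes 0.07 N m; when the wall meets something this rises to 0.25 N m, a clutch in the knob slips and carriage and wall stay there.
- knob_grip (a point): Point on the knob's axis 73 mm above the table, half way up the knob; travels with the carriage. It lies 105 mm behind the wall's face in frame y.
- thin_spacer: Thin aluminium spacer, loose, 0.14 to 0.28 kg, standing on the ware board at the start. Lower blade 80 (x) x 18 (y) x 60 mm tall; above it, centred, a grip tab 40 (x) x 14 (y) mm reaching from 58 to 105 mm. Origin: centre of its underside. z up; y across its thickness.
- thick_spacer: Thick spacer, otherwise alike, blade 32 mm thick (y); stands on the ware board. To be left alone.
- tool_board: Ware board lying fixed on the table, 130 (x) x 280 (y) x 12 mm thick. Origin: centre of its underside. The spacers start about 65 mm to either side of its middle along y.
- cup: Loose clay-coloured cup, 69 mm across, 68 mm tall, origin at the centre of its underside; bystander.
- stopper: Loose plaster stopper, 50 mm across, 33 mm tall, origin at the centre of its underside; bystander.
- brush: Loose flat brush with wooden handle, 169 mm long, lying; bystander.

How it is judged:
On the way, in this order (a step that is already met when the one before it is completed fails the run):
1. the thin spacer stands in the open gap, let go (x of thin_spacer in the frame of pattern_face between -0.03 and 0.03 m and y of thin_spacer in the frame of pattern_face between -0.05 and -0.005 m and z of thin_spacer in the frame of frame below 0.019 m and angle between thin_spacer's own z axis and vertical below 0.15 rad and angle between the y axis of thin_spacer and the y axis of frame, either way round below 0.2 rad and contact force between the fingers and thin_spacer below 0.3 N and y of wall_face in the frame of pattern_face below -0.03 m), for 0.2 s.
2. the knob has been turned and the wall has come up against the spacer, which stands square between it and the block with less than 1 mm of play (x of thin_spacer in the frame of pattern_face between -0.03 and 0.03 m and y of thin_spacer in the frame of pattern_face between -0.05 and -0.005 m and z of thin_spacer in the frame of frame below 0.019 m and angle between thin_spacer's own z axis and vertical below 0.15 rad and angle between the y axis of thin_spacer and the y axis of frame, either way round below 0.2 rad and contact force between the fingers and thin_spacer below 0.3 N and y of wall_face in the frame of pattern_face between -0.0188 and -0.0165 m and angle between the x axis of feed_knob and the x axis of frame, either way round above 0.4 rad), for 0.2 s.
3. the spacer is drawn up out of the gap, the wall stays set (z of thin_spacer in the frame of frame above 0.08 m and y of wall_face in the frame of pattern_face between -0.02 and -0.0165 m), for 0.1 s.
At the end, for the whole second after the job is handed in: The gap between wall and pattern block is 16.5 to 20 mm (the spacer is 18 mm), the thin spacer stands upright (within 0.1 rad) on the ware board, released and at rest, and the thick spacer stands within 15 mm of where it was (y of wall_face in the frame of pattern_face between -0.02 and -0.0165 m and contact force between the fingers and thin_spacer below 0.3 N and x of thin_spacer in the frame of tool_board between -0.065 and 0.065 m and y of thin_spacer in the frame of tool_board between -0.14 and 0.14 m and z of thin_spacer in the frame of tool_board between 0.009 and 0.016 m and angle between each of thin_spacer, thick_spacer's own z axis and vertical below 0.1 rad and linear speed of thin_spacer below 0.02 m/s and velocity of joint carriage below 0.002 m/s and distance of thick_spacer from where it was at the start of the episode below 0.015 m); the robot touches nothing.
It fails at once if the carriage is shoved along without the fingers on its knob (velocity of joint carriage above 0.01 m/s and contact force between the fingers and feed_knob below 0.2 N).
It fails at once if the spacer is jammed hard (over 40 N) by the wall (contact force between carriage and thin_spacer above 40 N).
It fails at once if the thick spacer is moved or knocked over (distance of thick_spacer from where it was at the start of the episode above 0.03 m or angle between thick_spacer's own z axis and vertical above 0.3 rad).
It fails at once if a bystander is pushed more than 30 mm (distance of any of cup, stopper, brush from where it was at the start of the episode above 0.03 m).
It also fails if it takes over 72 s, if anything falls off the work surface, if the arm or the gripper's body presses on something with over 40 N, if the wrist force passes 120 N, or if a joint passes its speed limit or range.

## Working session

There is one attempt and no reset: what is moved stays moved. The work goes in short steps, Python scripts to look and compute and a tool call to move; the robot and the scene stay as the last step left them, time stands still between calls to the robot, and variables do not carry over. Pictures are saved under pics/ and viewed, and the job is handed in when it is done.

Besides the shell and the picture viewer there is one more tool, called after "Emit:" in YAML: its name, and indented under it one key for each argument. jog_arm: Moves the arm, as the interface text tells. Its arguments: {"type":"object","properties":{"increments":{"type":"array","items":{"type":"array"}},"gripper":{"type":"number"}},"required":["increments"]}

```bash
ls; mkdir -p pics
cat > h.py <<'E'
import numpy as np, cv2, json
from bench import robot
def snap(n,tag):
    c=robot.camera(n); cv2.imwrite(f'pics/{tag}.png',c['frame'])
    np.savez(f'pics/{tag}.npz',**{k:np.array(v) for k,v in c.items()})
    return c
def proj(c,P):
    p=(np.atleast_2d(P)-c['origin'])@np.array(c['rotation'])
    return np.c_[c['fx']*p[:,0]/p[:,2]+c['cx'],c['fy']*p[:,1]/p[:,2]+c['cy']]
def back(c,u,v,z):
    d=np.array(c['rotation'])@np.array([(u-c['cx'])/c['fx'],(v-c['cy'])/c['fy'],1])
    o=np.array(c['origin']); return o+d*(z-o[2])/d[2]
E
python3 - <<'E'
from h import *
for n in('side','top'):
    c=snap(n,n+'0'); print(n,c['fx'],c['cx'],c['cy'],c['origin'],np.round(c['rotation'],3))
    f=cv2.resize(c['frame'],(800,600)); cv2.imwrite(f'pics/{n}0b.png',f)
s=robot.read_state(); print(s['tcp_pos'],s['tool_rot'],s['grip_width'],robot.grip_depth,s['time'])
E
```

```text
pics
side 438.102200249786 251.56823673757467 189.07031713355357 [ 0.44278116 -1.18831022  0.9351789 ] [[ 0.999 -0.009  0.051]
 [-0.047 -0.588  0.807]
 [ 0.023 -0.809 -0.588]]
top 429.37082667238695 255.3894769340332 188.44903868274838 [ 0.45586939 -0.03530376  1.31613623] [[ 0.005 -0.999  0.044]
 [-1.    -0.005  0.007]
 [-0.007 -0.044 -0.999]]
[0.12559579 0.53489934 0.23057134] [[-9.73483458e-01  2.28756685e-01 -5.80067339e-04]
 [ 2.28757316e-01  9.73482306e-01 -1.51356007e-03]
 [ 2.18448305e-04 -1.60612034e-03 -9.99998686e-01]] 0.08555274289830139 0.0187 0.1
```

View pics/top0b.png

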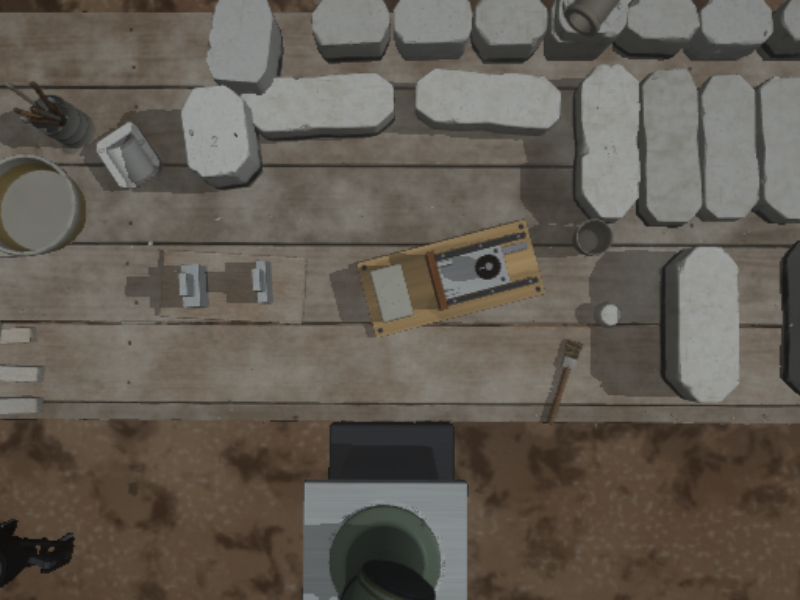

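View pics/side0b.png

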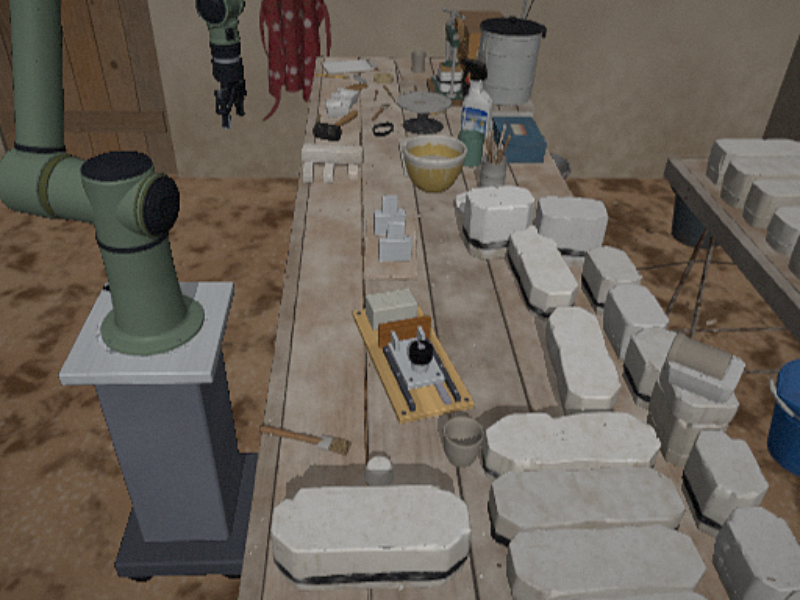

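The top view shows the frame at about (450,278), with the block on its left and the knob at (487,266). The two spacers stand on the board at (262,282), which is the thin one, and (190,285), the thick one. I'll zoom in to measure.

Run:
```python
import cv2
f=cv2.imread('pics/top0.png')
cv2.imwrite('pics/t_a.png',cv2.resize(f[135:220,225:355],None,fx=6,fy=6,interpolation=cv2.INTER_CUBIC))
cv2.imwrite('pics/t_b.png',cv2.resize(f[150:215,75:205],None,fx=6,fy=6,interpolation=cv2.INTER_CUBIC))
f=cv2.imread('pics/side0.png')
cv2.imwrite('pics/s_a.png',cv2.resize(f[110:275,215:310],None,fx=3.6,fy=3.6,interpolation=cv2.INTER_CUBIC))
```

```text
(no output)
```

View pics/t_a.png

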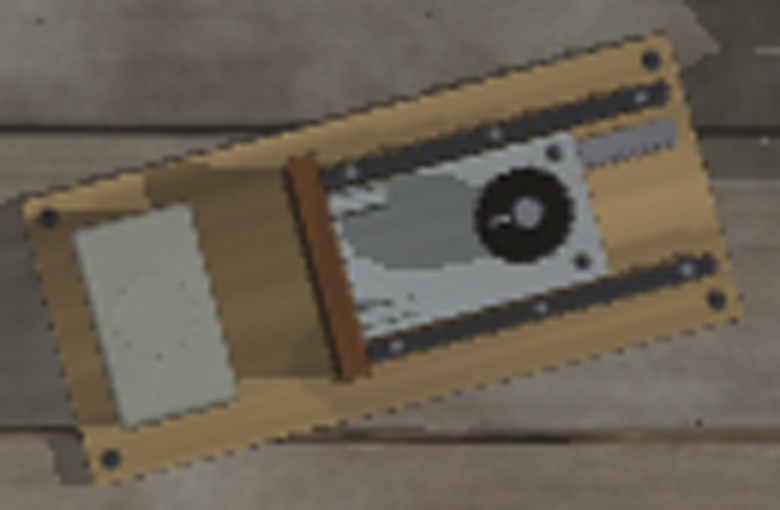

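View pics/t_b.png

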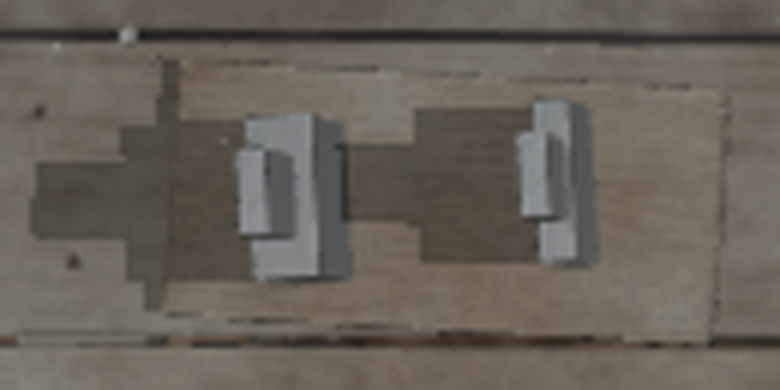

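View pics/s_a.png

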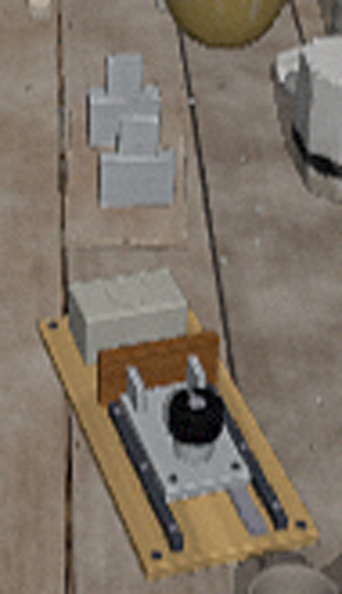

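```bash
cat >> h.py <<'E'
def px(p,off,s): return [( (p[0]+.5)/s-.5+off[0]),((p[1]+.5)/s-.5+off[1])]
def pts(c,ps,off,s,z): return np.array([back(c,*px(p,off,s),z) for p in ps])
E
python3 - <<'E'
from h import *
c=dict(np.load('pics/top0.npz'))
def show(n,ps,off,z):
    P=pts(c,ps,off,6,z); e=[P[(i+1)%4]-P[i] for i in range(4)]
    L=[np.linalg.norm(x)*1e3 for x in e]
    a=[np.degrees(np.arctan2(x[1],x[0])) for x in e]
    print(n,P.mean(0).round(4),np.round(L,1),np.round(a,1)); return P
A=(225,135);B=(75,150)
show('frame',[(22,205),(665,33),(743,317),(98,485)],A,.015)
show('block',[(73,235),(190,204),(237,398),(127,428)],A,.07)
show('wall',[(287,163),(313,155),(368,373),(342,381)],A,.075)
print('knob',pts(c,[(524,214)],A,6,.087))
show('thintab',[(515,135),(545,131),(553,213),(526,218)],B,.117)
show('thinblade',[(533,102),(569,100),(577,260),(540,265)],B,.072)
show('thicktab',[(235,153),(265,149),(275,233),(244,237)],B,.117)
show('toolb',[(165,65),(722,92),(712,345),(160,315)],B,.012)
E
```

```text
frame [ 0.5456 -0.1251  0.015 ] [337.6 149.2 336.4 146.8] [ -74.7 -164.9  104.9   15.6]
block [ 0.5139 -0.0123  0.07  ] [58.7 96.8 55.1 97.2] [ -74.9 -166.1  105.5   16. ]
wall [ 0.5374 -0.0947  0.075 ] [ 13.2 108.6  13.1 108.6] [ -72.6 -165.7  107.4   14.3]
knob [[ 0.56280881 -0.18793328  0.087     ]]
thintab [0.5348 0.2308 0.117 ] [14.2 38.6 12.8 39.2] [ -82.1 -173.6  100.8    8.4]
thinblade [0.5342 0.231  0.072 ] [17.5 77.8 18.1 79.2] [ -86.6 -176.3   98.     3.3]
thicktab [0.5254 0.3617 0.117 ] [14.2 39.7 14.6 39.6] [ -82.1 -172.1   97.6    7.2]
toolb [0.5263 0.3023 0.012 ] [284.5 128.6 280.9 127.3] [-9.250e+01  1.784e+02  8.720e+01  1.000e-01]
```

Emit:
jog_arm:
  increments:
    - [[25, -18, 0], 1.8]
    - [[33, -25, 0], 1.8]
    - [[33, -25, 0], 1.8]
    - [[33, -25, 0], 1.8]
    - [[33, -25, 0], 1.8]
    - [[33, -25, 0], 1.8]
    - [[33, -25, 0], 1.8]
    - [[33, -25, 0], 1.8]
    - [[33, -25, 0], 1.8]
    - [[33, -25, 0], 1.8]
  gripper: 1

```text
time: 0.93
tcp_pos: [0.4439, 0.2877, 0.227]
tool_rot: [[-0.993, -0.116, -0.006], [-0.116, 0.993, -0.004], [0.006, -0.004, -1.0]]
ft_force: [0.4, 1.2, 0.3]
grip_width: 0.0855
```

```bash
cat > st.py <<'E'
from h import *
s=robot.read_state();R=np.array(s['tool_rot'])
print(s['time'],np.round(np.array(s['tcp_pos'])*1e3,1),'jaw yaw',np.degrees(np.arctan2(R[1,1],R[0,1])).round(2),'tilt',R[:2,2].round(4),'F',np.round(s['ft_force'],2),'T',np.round(s['ft_torque'],2),'w',round(s['grip_width']*1e3,1),'q6',round(s['qpos'][5],2))
E
python3 st.py
python3 - <<'E'
from h import *
# side-view check of thin spacer: projected vs picked
c=dict(np.load('pics/side0.npz'))
for yaw in (2,4,6,8):
    a=np.radians(yaw);X=np.array([np.cos(a),np.sin(a),0]);Y=np.array([-np.sin(a),np.cos(a),0])
    ct=np.array([.5345,.231,.012])
    P=[ct+s*.04*X-.009*Y+[0,0,z] for s in(-1,1) for z in(0,.06)]+[ct+s*.02*X-.007*Y+[0,0,.105] for s in(-1,1)]
    print(yaw,((proj(c,P)-[215,110]+.5)*3.6-.5).round(0).tolist())
E
```

```text
0.9333 [443.9 287.7 227. ] jaw yaw 96.64 tilt [-0.006  -0.0043] F [0.39 1.19 0.27] T [ 0.05 -0.04 -0.01] w 85.5 q6 0.32
2 [[100.0, 208.0], [100.0, 160.0], [174.0, 206.0], [176.0, 158.0], [120.0, 121.0], [159.0, 120.0]]
4 [[100.0, 209.0], [101.0, 161.0], [174.0, 206.0], [177.0, 158.0], [120.0, 122.0], [159.0, 120.0]]
6 [[101.0, 210.0], [101.0, 161.0], [175.0, 205.0], [177.0, 157.0], [121.0, 122.0], [159.0, 120.0]]
8 [[101.0, 210.0], [102.0, 162.0], [175.0, 204.0], [177.0, 156.0], [121.0, 122.0], [159.0, 119.0]]
```

Emit:
jog_arm:
  increments:
    - [[25, -16, -10], -0.8]
    - [[25, -16, -20], -0.8]
    - [[20, -13, -20], 0]
    - [[14, -9, -10], 0]
    - [[6, -3, 0], 0]
    - [[0, 0, 0], 0]
    - [[0, 0, 0], 0]

```text
time: 1.52
tcp_pos: [0.5436, 0.2202, 0.163]
tool_rot: [[-0.997, -0.075, -0.006], [-0.075, 0.997, -0.005], [0.006, -0.005, -1.0]]
ft_force: [0.4, 0.5, -0.3]
grip_width: 0.0849
```

```bash
python3 st.py
python3 - <<'E'
from h import *
c=snap('top','top1');f=c['frame']
cv2.imwrite('pics/t1.png',cv2.resize(f[130:230,75:235],None,fx=5,fy=5,interpolation=cv2.INTER_CUBIC))
E
```

```text
1.5167 [543.6 220.2 163. ] jaw yaw 94.29 tilt [-0.0061 -0.005 ] F [ 0.43  0.52 -0.28] T [-0.02  0.02  0.02] w 84.9 q6 0.19
```

View pics/t1.png

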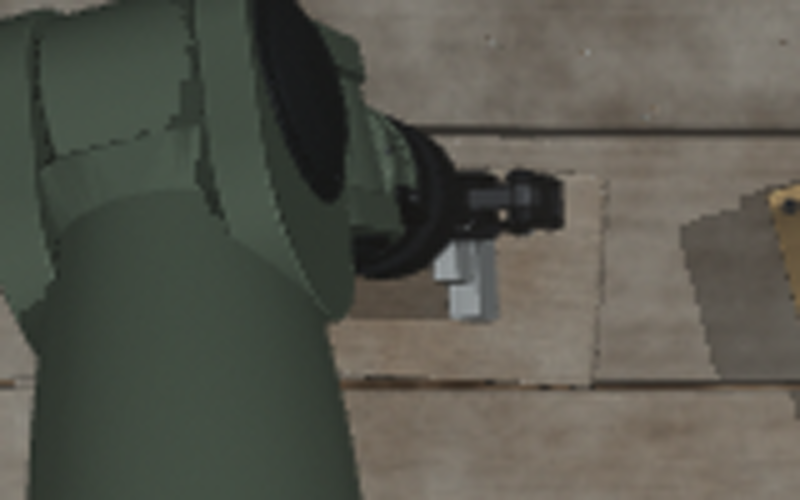

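The arm covers the view here; the tab is partly visible at (450,260). The tool overshot by about 9 mm in x and 11 mm in y, so I'll correct that and then go down.

Emit:
jog_arm:
  increments:
    - [[-9, 10.5, 0], 0]
    - [[0, 0, 0], 0]
    - [[0, 0, -20], 0]
    - [[0, 0, -20], 0]
    - [[0, 0, -14], 0]
    - [[0, 0, 0], 0]
    - [[0, 0, 0], 0]

```text
time: 2.15
tcp_pos: [0.5302, 0.2403, 0.1152]
tool_rot: [[-0.996, -0.088, 0.003], [-0.088, 0.996, -0.001], [-0.003, -0.001, -1.0]]
ft_force: [-0.7, 0.5, 0.1]
grip_width: 0.0856
```

```bash
python3 st.py
python3 - <<'E'
from h import *
c=snap('side','side1');f=c['frame']
cv2.imwrite('pics/s1.png',cv2.resize(f[70:200,200:310],None,fx=5,fy=4.6,interpolation=cv2.INTER_CUBIC))
E
```

```text
2.15 [530.2 240.3 115.2] jaw yaw 95.06 tilt [ 0.0035 -0.0007] F [-0.68  0.49  0.13] T [ 0.07  0.02 -0.01] w 85.6 q6 0.21
```

View pics/s1.png

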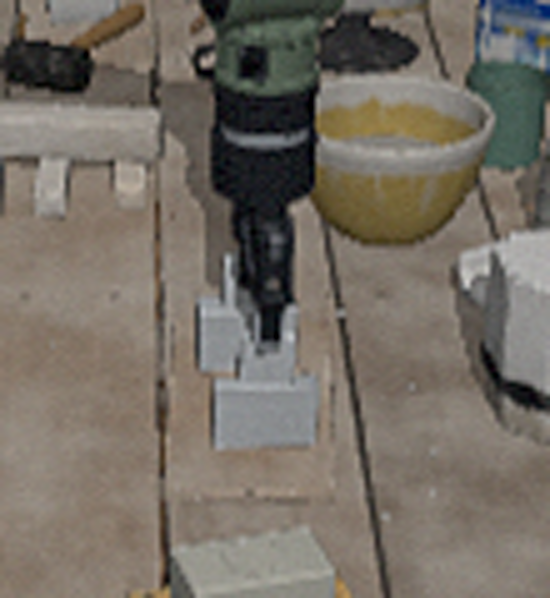

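Emit:
jog_arm:
  increments:
    - [[1, -2, 0], 0]
    - [[1, -2, 0], 0]
    - [[0, 0, 0], 0]
    - [[0, 0, 0], 0]
    - [[0, 0, 0], 0]

```text
time: 2.62
tcp_pos: [0.5343, 0.2374, 0.1199]
tool_rot: [[-0.996, -0.09, 0.01], [-0.09, 0.996, 0.001], [-0.01, 0.0, -1.0]]
ft_force: [0.4, -0.0, 0.2]
grip_width: 0.0854
```

```bash
python3 st.py
```

```text
2.6167 [534.3 237.4 119.9] jaw yaw 95.14 tilt [0.0096 0.0011] F [ 0.36 -0.03  0.17] T [-0.06 -0.06  0.04] w 85.4 q6 0.2
```

Emit:
jog_arm:
  increments:
    - [[0, -3, 0], 0]

```text
time: 2.7
tcp_pos: [0.5346, 0.2346, 0.1203]
tool_rot: [[-0.996, -0.09, 0.01], [-0.09, 0.996, 0.002], [-0.01, 0.001, -1.0]]
ft_force: [0.4, 0.0, -0.5]
grip_width: 0.0852
```

Emit:
jog_arm:
  increments:
    - [[0, 0, 0], 0]

```text
time: 2.78
tcp_pos: [0.5348, 0.2341, 0.1205]
tool_rot: [[-0.996, -0.089, 0.011], [-0.089, 0.996, 0.001], [-0.011, 0.0, -1.0]]
ft_force: [0.1, -0.8, 0.1]
grip_width: 0.0853
```

Emit:
jog_arm:
  increments:
    - [[0, 0, 0], 0]

```text
time: 2.87
tcp_pos: [0.5349, 0.2339, 0.1206]
tool_rot: [[-0.996, -0.089, 0.011], [-0.089, 0.996, 0.001], [-0.011, 0.0, -1.0]]
ft_force: [0.3, 1.1, 0.3]
grip_width: 0.0853
```

```bash
python3 st.py; python3 -c "
from h import *
robot.camera('top')"; python3 st.py;python3 -c "
from h import *
robot.camera('top')"; python3 st.py
```

```text
2.8667 [534.9 233.9 120.6] jaw yaw 95.11 tilt [0.0107 0.0014] F [0.32 1.11 0.29] T [-0.02  0.01  0.02] w 85.3 q6 0.2
2.9167 [534.9 233.8 120.5] jaw yaw 95.11 tilt [0.0106 0.0013] F [-0.43  0.06 -0.4 ] T [-0.06 -0.01 -0.01] w 85.6 q6 0.2
2.9667 [534.8 233.9 120.5] jaw yaw 95.11 tilt [0.0105 0.0013] F [-0.62  0.75 -1.06] T [ 0.03  0.04 -0.  ] w 85.4 q6 0.2
```

Emit:
jog_arm:
  increments:
    - [[0, -3, -4], 0]
    - [[0, 0, -7], 0]
    - [[0, 0, -7], 0]
    - [[0, 0, -6], 0]
    - [[0, 0, -4], 0]
    - [[0, 0, -2], 0]
    - [[0, 0, 0], 0]

```text
time: 3.55
tcp_pos: [0.5337, 0.2303, 0.0858]
tool_rot: [[-0.996, -0.089, 0.008], [-0.089, 0.996, 0.001], [-0.008, -0.0, -1.0]]
ft_force: [0.2, 0.1, 0.2]
grip_width: 0.0856
```

```bash
python3 st.py
```

```text
3.55 [533.7 230.3  85.8] jaw yaw 95.11 tilt [0.0081 0.0006] F [0.21 0.11 0.24] T [-0.05 -0.01  0.02] w 85.6 q6 0.19
```

Emit:
jog_arm:
  increments:
    - [[0, 0, 0], 0]
    - [[0, 0, 0], 0]
    - [[0, 0, 0], 0]
    - [[0, 0, 0], 0]
    - [[0, 0, 0], 0]
    - [[0, 0, 0], 0]
    - [[0, 0, 0], 0]
    - [[0, 0, 0], 0]
  gripper: 0

```text
time: 4.22
tcp_pos: [0.5341, 0.2306, 0.0863]
tool_rot: [[-0.996, -0.089, 0.009], [-0.089, 0.996, 0.001], [-0.009, 0.0, -1.0]]
ft_force: [0.2, 0.6, -1.9]
grip_width: 0.0132
```

```bash
python3 st.py
```

```text
4.2167 [534.1 230.6  86.3] jaw yaw 95.13 tilt [0.0089 0.001 ] F [ 0.24  0.56 -1.87] T [-0.   -0.02  0.01] w 13.2 q6 0.19
```

Emit:
jog_arm:
  increments:
    - [[0, 0, 4], 0]
    - [[0, 0, 10], 0]
    - [[0, 0, 15], 0]
    - [[0, 0, 18], 0]
    - [[0, 0, 18], 0]
    - [[0, 0, 15], 0]
    - [[0, 0, 8], 0]
    - [[0, 0, 3], 0]
    - [[0, 0, 0], 0]

```text
time: 4.97
tcp_pos: [0.5315, 0.2298, 0.184]
tool_rot: [[-0.996, -0.089, 0.005], [-0.089, 0.996, -0.0], [-0.005, -0.001, -1.0]]
ft_force: [0.2, -0.2, -2.5]
grip_width: 0.0136
```

```bash
python3 st.py
```

```text
4.9667 [531.5 229.8 184. ] jaw yaw 95.13 tilt [ 0.0054 -0.0001] F [ 0.16 -0.16 -2.54] T [0.01 0.03 0.  ] w 13.6 q6 0.19
```

Emit:
jog_arm:
  increments:
    - [[0, -8, 0], 0.5]
    - [[0, -18, 0], 1]
    - [[0, -25, 0], 1]
    - [[0, -30, 0], 1]
    - [[-1, -30, 0], 1]
    - [[-1, -30, 0], 1]
    - [[-1, -30, 0], 1]
    - [[-1, -25, 0], 1]
    - [[0, -18, 0], 1]
    - [[0, -8, 0], 0.5]

```text
time: 5.8
tcp_pos: [0.519, -0.0036, 0.1748]
tool_rot: [[-0.965, -0.261, -0.009], [-0.261, 0.965, -0.002], [0.009, 0.0, -1.0]]
ft_force: [0.1, -0.5, -2.0]
grip_width: 0.0131
```

Emit:
jog_arm:
  increments:
    - [[0, -3, 0], 0]
    - [[0, 0, 0], 0]
    - [[0, 0, 0], 0]

```text
time: 6.05
tcp_pos: [0.5167, -0.01, 0.1722]
tool_rot: [[-0.967, -0.256, -0.014], [-0.256, 0.967, -0.002], [0.014, 0.002, -1.0]]
ft_force: [-1.1, 0.7, -2.3]
grip_width: 0.0129
```

```bash
python3 st.py
```

```text
6.05 [516.7 -10.  172.2] jaw yaw 104.83 tilt [-0.0139 -0.0018] F [-1.11  0.65 -2.29] T [ 0.04 -0.07  0.07] w 12.9 q6 -0.42
```

Remaining: about x +10, y −50, yaw +0.4.

Emit:
jog_arm:
  increments:
    - [[1, -6, 0], 0]
    - [[2, -10, 0], 0.2]
    - [[2, -12, 0], 0]
    - [[2, -10, 0], 0]
    - [[2, -7, 0], 0]
    - [[1, -4, 0], 0]
    - [[0, 0, 0], 0]
    - [[0, 0, 0], 0]

```text
time: 6.72
tcp_pos: [0.5279, -0.0623, 0.1715]
tool_rot: [[-0.965, -0.263, -0.014], [-0.263, 0.965, -0.002], [0.014, 0.002, -1.0]]
ft_force: [-0.5, 0.0, -3.0]
grip_width: 0.0129
```

```bash
python3 st.py
python3 - <<'E'
from h import *
c=snap('side','side2');f=c['frame']
cv2.imwrite('pics/s2.png',cv2.resize(f[100:260,200:330],None,fx=5,fy=3.75*1.0,interpolation=cv2.INTER_CUBIC))
c=snap('top','top2');f=c['frame']
cv2.imwrite('pics/t2.png',cv2.resize(f[130:230,215:355],None,fx=5.6,fy=5.6,interpolation=cv2.INTER_CUBIC))
E
python3 st.py
```

```text
6.7167 [527.9 -62.3 171.5] jaw yaw 105.27 tilt [-0.0145 -0.0017] F [-0.55  0.02 -3.01] T [ 0.    0.01 -0.03] w 12.9 q6 -0.52
6.8167 [527.7 -62.  171.5] jaw yaw 105.3 tilt [-0.0146 -0.0018] F [ 0.32 -0.63 -2.56] T [-0.02  0.01  0.02] w 12.9 q6 -0.52
```

View pics/s2.png

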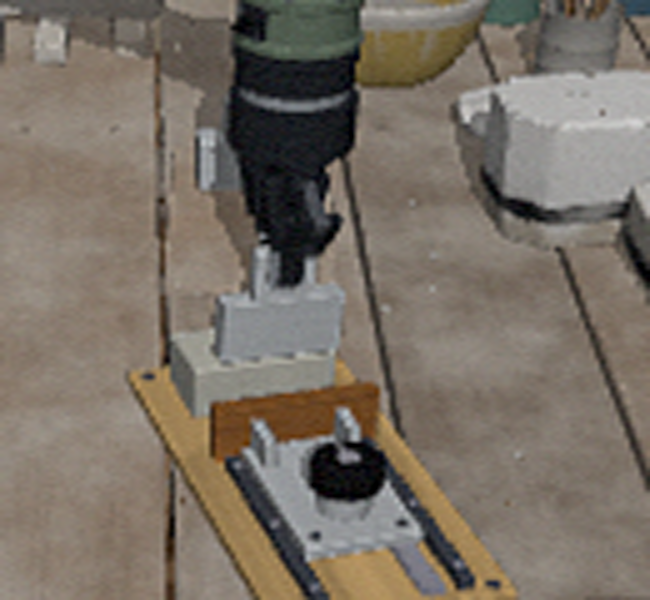

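View pics/t2.png

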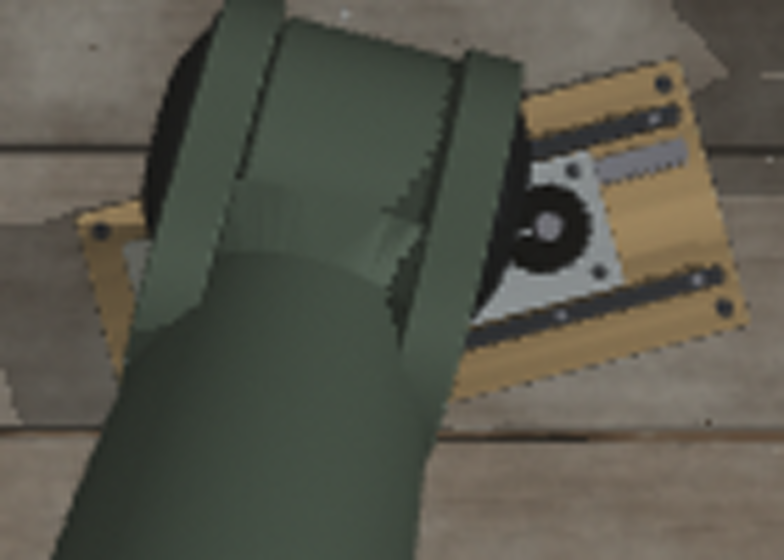

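The side view shows the spacer held upright above the gap at about (280,320), in line with the block and square to the wall. I'll lower it.

Emit:
jog_arm:
  increments:
    - [[0, 0, -4], 0]
    - [[0, 0, -8], 0]
    - [[0, 0, -11], 0]
    - [[0, 0, -11], 0]
    - [[0, 0, -9], 0]
    - [[0, 0, -6], 0]
    - [[0, 0, -3], 0]
    - [[0, 0, 0], 0]
    - [[0, 0, 0], 0]

```text
time: 7.57
tcp_pos: [0.5264, -0.0592, 0.1143]
tool_rot: [[-0.963, -0.268, -0.016], [-0.268, 0.963, -0.001], [0.016, 0.004, -1.0]]
ft_force: [-0.5, -0.5, -1.2]
grip_width: 0.013
```

```bash
python3 st.py
```

```text
7.5667 [526.4 -59.2 114.3] jaw yaw 105.53 tilt [-0.016  -0.0007] F [-0.52 -0.46 -1.19] T [0.02 0.01 0.01] w 13.0 q6 -0.52
```

Emit:
jog_arm:
  increments:
    - [[0, 0, -3], 0]
    - [[0, 0, -5], -0.2]
    - [[0, 0, -5], 0]
    - [[0, 0, -4], 0]
    - [[0, 0, -2], 0]
    - [[0, 0, -1], 0]
    - [[0, 0, 0], 0]

```text
time: 8.15
tcp_pos: [0.5277, -0.0595, 0.0936]
tool_rot: [[-0.964, -0.264, -0.013], [-0.264, 0.965, -0.001], [0.013, 0.002, -1.0]]
ft_force: [-0.5, -0.2, -1.7]
grip_width: 0.0132
```

```bash
python3 st.py
```

```text
8.15 [527.7 -59.5  93.6] jaw yaw 105.3 tilt [-0.0131 -0.0014] F [-0.49 -0.21 -1.66] T [-0.03 -0.01  0.05] w 13.2 q6 -0.52
```

Emit:
jog_arm:
  increments:
    - [[0, 0, -1], 0]
    - [[0, 0, -1], 0]
    - [[0, 0, 0], 0]

```text
time: 8.4
tcp_pos: [0.5278, -0.0596, 0.0915]
tool_rot: [[-0.964, -0.264, -0.013], [-0.264, 0.965, -0.001], [0.013, 0.002, -1.0]]
ft_force: [-1.3, -0.2, -1.6]
grip_width: 0.0132
```

```bash
python3 st.py
```

```text
8.4 [527.8 -59.6  91.5] jaw yaw 105.3 tilt [-0.0129 -0.0015] F [-1.32 -0.2  -1.63] T [ 0.05 -0.1   0.  ] w 13.2 q6 -0.52
```

Emit:
jog_arm:
  increments:
    - [[-0.5, 1.5, 0], 0]
    - [[-0.5, 2, 0], 0]
    - [[-0.3, 1.5, 0], 0]
    - [[0, 0, 0], 0]

```text
time: 8.73
tcp_pos: [0.5266, -0.0542, 0.0919]
tool_rot: [[-0.965, -0.264, -0.012], [-0.264, 0.965, -0.002], [0.012, 0.002, -1.0]]
ft_force: [0.9, 0.1, -2.2]
grip_width: 0.0133
```

Emit:
jog_arm:
  increments:
    - [[-0.3, 1, 0], 0]
    - [[-0.1, 0.5, 0], 0]
    - [[0, 0, 0], 0]

```text
time: 8.98
tcp_pos: [0.5263, -0.0523, 0.0921]
tool_rot: [[-0.964, -0.264, -0.012], [-0.264, 0.964, -0.002], [0.012, 0.002, -1.0]]
ft_force: [-0.6, -0.4, -2.1]
grip_width: 0.0129
```

```bash
python3 st.py
```

```text
8.9833 [526.3 -52.3  92.1] jaw yaw 105.31 tilt [-0.0118 -0.0016] F [-0.58 -0.43 -2.12] T [ 0.01 -0.02 -0.  ] w 12.9 q6 -0.5
```

Emit:
jog_arm:
  increments:
    - [[-0.4, 1, 0], 0]
    - [[-0.2, 0.5, 0], 0]
    - [[0, 0, 0], 0]

```text
time: 9.23
tcp_pos: [0.5257, -0.0506, 0.0922]
tool_rot: [[-0.964, -0.264, -0.012], [-0.264, 0.964, -0.002], [0.012, 0.002, -1.0]]
ft_force: [0.4, 0.0, -1.8]
grip_width: 0.0134
```

Emit:
jog_arm:
  increments:
    - [[-0.2, 0.5, 0], 0]
    - [[0, 0.3, 0], 0]
    - [[0, 0, 0], 0]

```text
time: 9.48
tcp_pos: [0.5254, -0.0498, 0.0921]
tool_rot: [[-0.964, -0.264, -0.012], [-0.264, 0.965, -0.002], [0.012, 0.001, -1.0]]
ft_force: [0.7, 0.3, -2.6]
grip_width: 0.0133
```

```bash
python3 st.py
```

```text
9.4833 [525.4 -49.8  92.1] jaw yaw 105.31 tilt [-0.0118 -0.0017] F [ 0.75  0.33 -2.56] T [ 0.05  0.   -0.06] w 13.3 q6 -0.5
```

Emit:
jog_arm:
  increments:
    - [[-0.2, 0.6, 0], 0]
    - [[0, 0.3, 0], 0]
    - [[0, 0, 0], 0]

```text
time: 9.73
tcp_pos: [0.5253, -0.0493, 0.0922]
tool_rot: [[-0.965, -0.264, -0.012], [-0.264, 0.965, -0.003], [0.012, 0.0, -1.0]]
ft_force: [0.4, 0.1, -2.6]
grip_width: 0.0126
```

```bash
python3 st.py
```

```text
9.7333 [525.3 -49.3  92.2] jaw yaw 105.29 tilt [-0.0116 -0.0029] F [ 0.44  0.14 -2.62] T [-0.05 -0.04 -0.01] w 12.6 q6 -0.5
```

Emit:
jog_arm:
  increments:
    - [[-0.2, 0.6, 0], 0]
    - [[0, 0.3, 0], 0]
    - [[0, 0, 0], 0]

```text
time: 9.98
tcp_pos: [0.5253, -0.0492, 0.0922]
tool_rot: [[-0.965, -0.263, -0.011], [-0.263, 0.965, -0.005], [0.012, -0.001, -1.0]]
ft_force: [-0.4, -0.6, -2.7]
grip_width: 0.0128
```

```bash
python3 st.py
```

```text
9.9833 [525.3 -49.2  92.2] jaw yaw 105.25 tilt [-0.0114 -0.0046] F [-0.42 -0.56 -2.69] T [-0.15  0.01  0.05] w 12.8 q6 -0.5
```

Contact with the block came at TCP (525.3, −49.3), within 0.3 mm of the estimate. I'll back off slightly and set the spacer down.

Emit:
jog_arm:
  increments:
    - [[0.2, -0.7, 0], 0]
    - [[0, 0, -1], 0]
    - [[0, 0, -1], 0]
    - [[0, 0, -0.5], 0]
    - [[0, 0, 0], 0]

```text
time: 10.4
tcp_pos: [0.5256, -0.0493, 0.0901]
tool_rot: [[-0.965, -0.264, -0.011], [-0.264, 0.965, -0.003], [0.011, -0.0, -1.0]]
ft_force: [0.1, -0.2, -1.5]
grip_width: 0.0131
```

```bash
python3 st.py
```

```text
10.4 [525.6 -49.3  90.1] jaw yaw 105.28 tilt [-0.0109 -0.0031] F [ 0.1  -0.21 -1.47] T [-0.09 -0.01 -0.02] w 13.1 q6 -0.5
```

Emit:
jog_arm:
  increments:
    - [[0, 0, -0.7], 0]
    - [[0, 0, -0.5], 0]
    - [[0, 0, 0], 0]

```text
time: 10.65
tcp_pos: [0.5256, -0.0493, 0.0902]
tool_rot: [[-0.965, -0.264, -0.01], [-0.264, 0.965, -0.003], [0.011, -0.0, -1.0]]
ft_force: [-0.3, -0.5, -2.7]
grip_width: 0.0128
```

```bash
python3 st.py
```

```text
10.65 [525.6 -49.3  90.2] jaw yaw 105.29 tilt [-0.0104 -0.0033] F [-0.33 -0.48 -2.7 ] T [-0.01  0.05  0.04] w 12.8 q6 -0.5
```

Emit:
jog_arm:
  increments:
    - [[0, 0, 0], 0]
    - [[0, 0, 0], 0]
    - [[0, 0, 0], 0]
    - [[0, 0, 0], 0]
    - [[0, 0, 0], 0]
    - [[0, 0, 0], 0]
  gripper: 1

```text
time: 11.15
tcp_pos: [0.5265, -0.049, 0.0901]
tool_rot: [[-0.964, -0.264, -0.009], [-0.264, 0.965, -0.003], [0.009, -0.0, -1.0]]
ft_force: [0.1, 0.3, 0.5]
grip_width: 0.084
```

```bash
python3 st.py
python3 - <<'E'
from h import *
c=snap('side','side3');f=c['frame']
cv2.imwrite('pics/s3.png',cv2.resize(f[130:260,220:320],None,fx=5,fy=4.6,interpolation=cv2.INTER_CUBIC))
E
```

```text
11.15 [526.5 -49.   90.1] jaw yaw 105.31 tilt [-0.0088 -0.0027] F [0.1  0.33 0.46] T [-0.01  0.01 -0.04] w 84.0 q6 -0.5
```

View pics/s3.png

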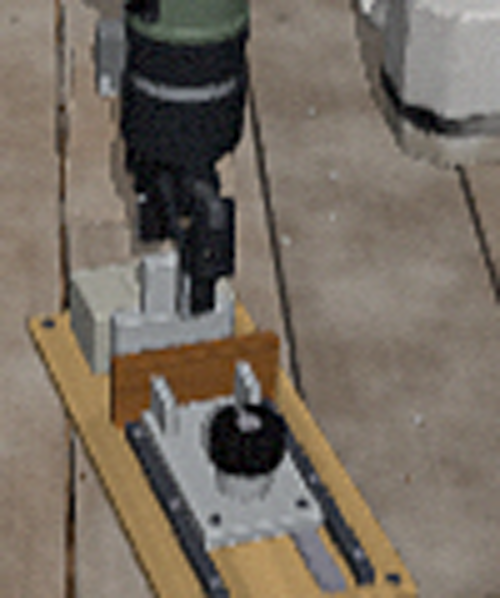

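Emit:
jog_arm:
  increments:
    - [[0, 0, 5], 0]
    - [[0, 0, 12], 0]
    - [[0, 0, 16], 0]
    - [[0, 0, 16], 0]
    - [[0, 0, 10], 0]
    - [[0, 0, 5], 0]
    - [[0, 0, 0], 0]
    - [[0, 0, 0], 0]

```text
time: 11.87
tcp_pos: [0.5255, -0.0488, 0.1579]
tool_rot: [[-0.964, -0.264, -0.01], [-0.264, 0.965, -0.002], [0.01, 0.0, -1.0]]
ft_force: [-0.7, 0.4, -1.2]
grip_width: 0.0856
```

```bash
python3 st.py
python3 - <<'E'
from h import *
c=snap('side','side4');f=c['frame']
cv2.imwrite('pics/s4.png',cv2.resize(f[130:260,220:320],None,fx=5,fy=4.6,interpolation=cv2.INTER_CUBIC))
E
```

```text
11.8667 [525.5 -48.8 157.9] jaw yaw 105.3 tilt [-0.0102 -0.0023] F [-0.7   0.38 -1.16] T [-0.03 -0.01  0.03] w 85.6 q6 -0.5
```

View pics/s4.png

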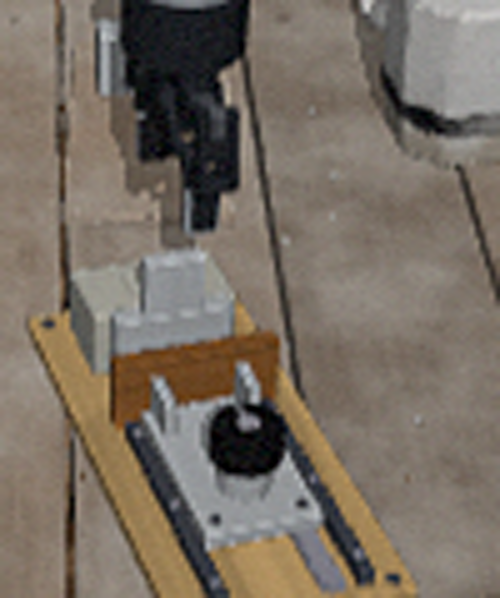

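The spacer stands flat against the block, released. Next, the knob.

Emit:
jog_arm:
  increments:
    - [[2, -8, 0], 0]
    - [[4, -14, 0], 0]
    - [[5, -18, 0], 0]
    - [[6, -20, 0], 0]
    - [[6, -20, 0], 0]
    - [[5, -16, 0], 0]
    - [[3, -10, 0], 0]
    - [[1, -4, 0], 0]
    - [[0, 0, 0], 0]
    - [[0, 0, 0], 0]

```text
time: 12.75
tcp_pos: [0.556, -0.1708, 0.1513]
tool_rot: [[-0.965, -0.262, -0.02], [-0.262, 0.965, -0.001], [0.019, 0.004, -1.0]]
ft_force: [0.8, 0.2, 0.3]
grip_width: 0.0854
```

```bash
python3 st.py
```

```text
12.75 [ 556.  -170.8  151.3] jaw yaw 105.19 tilt [-0.0195 -0.0007] F [0.84 0.2  0.27] T [ 0.02 -0.03 -0.06] w 85.4 q6 -0.69
```

Emit:
jog_arm:
  increments:
    - [[2, -4, 0], 0]
    - [[2, -5, -4], 0]
    - [[2, -5, -8], 0]
    - [[1, -3, -10], 0]
    - [[0, 0, -10], 0]
    - [[0, 0, -6], 0]
    - [[0, 0, -3], 0]
    - [[0, 0, 0], 0]
    - [[0, 0, 0], 0]

```text
time: 13.5
tcp_pos: [0.5617, -0.1854, 0.104]
tool_rot: [[-0.964, -0.266, -0.023], [-0.267, 0.964, 0.002], [0.022, 0.008, -1.0]]
ft_force: [0.7, -0.2, 0.4]
grip_width: 0.0852
```

```bash
python3 st.py
python3 - <<'E'
from h import *
c=snap('side','side5');f=c['frame']
cv2.imwrite('pics/s5.png',cv2.resize(f[130:260,220:320],None,fx=5,fy=4.6,interpolation=cv2.INTER_CUBIC))
c=snap('top','top5');f=c['frame']
cv2.imwrite('pics/t5.png',cv2.resize(f[130:230,215:355],None,fx=5.6,fy=5.6,interpolation=cv2.INTER_CUBIC))
E
python3 st.py
```

```text
13.5 [ 561.7 -185.4  104. ] jaw yaw 105.45 tilt [-0.0234  0.0018] F [ 0.73 -0.15  0.35] T [ 0.01 -0.   -0.04] w 85.2 q6 -0.71
13.6 [ 562.  -185.5  104.5] jaw yaw 105.46 tilt [-0.0227  0.0015] F [ 0.67  0.3  -0.93] T [-0.02 -0.07  0.03] w 85.3 q6 -0.71
```

View pics/s5.png

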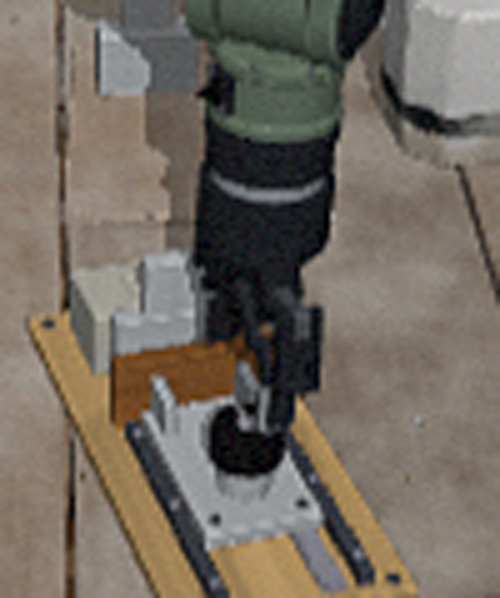

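View pics/t5.png

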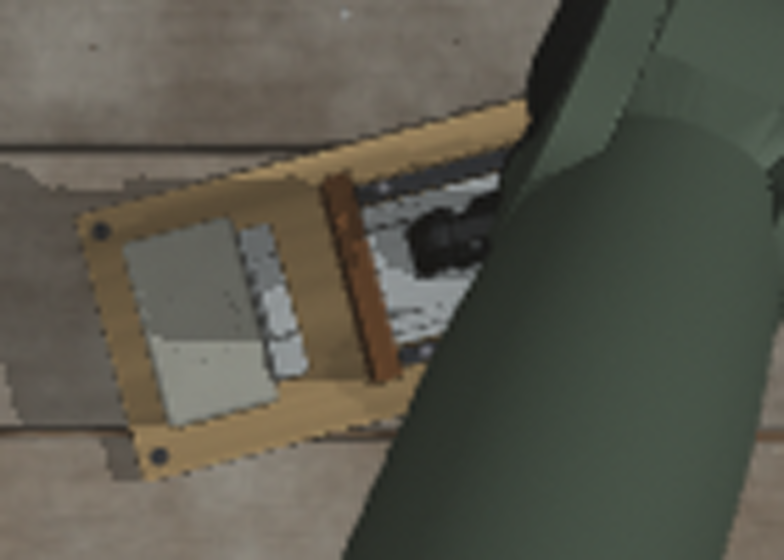

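The spacer sits flush against the block, and the tool is over the knob. Going down.

Emit:
jog_arm:
  increments:
    - [[0.5, -1.5, -4], 0]
    - [[0.3, -1, -7], 0]
    - [[0, 0, -9], 0]
    - [[0, 0, -8], 0]
    - [[0, 0, -5], 0]
    - [[0, 0, -3], 0]
    - [[0, 0, 0], 0]
    - [[0, 0, 0], 0]

```text
time: 14.27
tcp_pos: [0.5633, -0.1884, 0.0653]
tool_rot: [[-0.964, -0.267, -0.021], [-0.267, 0.964, 0.001], [0.02, 0.006, -1.0]]
ft_force: [0.2, -0.3, -0.1]
grip_width: 0.0856
```

```bash
python3 st.py
```

```text
14.2667 [ 563.3 -188.4   65.3] jaw yaw 105.46 tilt [-0.0212  0.0008] F [ 0.2  -0.29 -0.14] T [-0.05 -0.01  0.04] w 85.6 q6 -0.71
```

Emit:
jog_arm:
  increments:
    - [[-0.3, 0.3, -3], 0]
    - [[0, 0, -4], 0]
    - [[0, 0, -3], 0]
    - [[0, 0, -2], 0]
    - [[0, 0, 0], 0]

```text
time: 14.68
tcp_pos: [0.5635, -0.1882, 0.0528]
tool_rot: [[-0.964, -0.267, -0.02], [-0.267, 0.964, 0.0], [0.019, 0.006, -1.0]]
ft_force: [-0.0, 1.3, 0.2]
grip_width: 0.0855
```

```bash
python3 st.py
```

```text
14.6833 [ 563.5 -188.2   52.8] jaw yaw 105.46 tilt [-0.0201  0.0003] F [-0.04  1.26  0.2 ] T [ 0.    0.01 -0.01] w 85.5 q6 -0.71
```

Emit:
jog_arm:
  increments:
    - [[0, 0, 0], 0]
    - [[0, 0, 0], 0]
    - [[0, 0, 0], 0]
    - [[0, 0, 0], 0]
    - [[0, 0, 0], 0]
    - [[0, 0, 0], 0]
  gripper: 0

```text
time: 15.18
tcp_pos: [0.5636, -0.1895, 0.0535]
tool_rot: [[-0.964, -0.266, -0.02], [-0.266, 0.964, -0.002], [0.02, 0.003, -1.0]]
ft_force: [0.1, -1.0, -1.5]
grip_width: 0.0427
```

```bash
python3 st.py
```

```text
15.1833 [ 563.6 -189.5   53.5] jaw yaw 105.44 tilt [-0.0199 -0.0023] F [ 0.11 -1.05 -1.5 ] T [-0.05 -0.15  0.07] w 42.7 q6 -0.71
```

Gripped at 42.7 mm. I'll turn it clockwise while following the travel.

Emit:
jog_arm:
  increments:
    - [[-0.1, 0.5, 0], -2]
    - [[-0.2, 0.8, 0], -3]
    - [[-0.3, 1, 0], -4]
    - [[-0.3, 1, 0], -4]
    - [[-0.3, 1, 0], -4]
    - [[-0.2, 0.5, 0], -2]
    - [[0, 0, 0], 0]

```text
time: 15.77
tcp_pos: [0.5623, -0.1844, 0.0535]
tool_rot: [[-0.997, 0.078, -0.019], [0.077, 0.997, 0.005], [0.019, 0.003, -1.0]]
ft_force: [-0.2, -1.3, -0.6]
grip_width: 0.0424
```

```bash
python3 st.py
```

```text
15.7667 [ 562.3 -184.4   53.5] jaw yaw 85.55 tilt [-0.019   0.0047] F [-0.21 -1.26 -0.55] T [-0.15  0.03 -0.09] w 42.4 q6 -0.36
```

Emit:
jog_arm:
  increments:
    - [[-0.2, 0.8, 0], -3]
    - [[-0.3, 1.2, 0], -5]
    - [[-0.3, 1.3, 0], -5]
    - [[-0.3, 1.3, 0], -5]
    - [[-0.3, 1.3, 0], -5]
    - [[-0.3, 1.3, 0], -5]
    - [[-0.3, 1.3, 0], -5]
    - [[-0.3, 1.3, 0], -5]
    - [[-0.2, 0.8, 0], -3]
    - [[0, 0, 0], 0]

```text
time: 16.6
tcp_pos: [0.5595, -0.1735, 0.0535]
tool_rot: [[-0.685, 0.729, -0.011], [0.729, 0.685, 0.016], [0.019, 0.003, -1.0]]
ft_force: [0.2, -0.3, -1.3]
grip_width: 0.0428
```

```bash
python3 st.py
```

```text
16.6 [ 559.5 -173.5   53.5] jaw yaw 43.21 tilt [-0.0114  0.0159] F [ 0.19 -0.34 -1.25] T [-0.18 -0.02 -0.01] w 42.8 q6 0.38
```

Emit:
jog_arm:
  increments:
    - [[-0.2, 0.8, 0], -3]
    - [[-0.3, 1.2, 0], -5]
    - [[-0.3, 1.3, 0], -5]
    - [[-0.3, 1.3, 0], -5]
    - [[-0.3, 1.3, 0], -5]
    - [[-0.3, 1, 0], -4]
    - [[-0.3, 0.8, 0], -3]
    - [[-0.2, 0.6, 0], -2]
    - [[0, 0, 0], 0]

```text
time: 17.35
tcp_pos: [0.5574, -0.1653, 0.0535]
tool_rot: [[-0.189, 0.982, -0.001], [0.982, 0.189, 0.019], [0.019, 0.003, -1.0]]
ft_force: [0.1, -1.1, -0.5]
grip_width: 0.0429
```

```bash
python3 st.py
python3 - <<'E'
from h import *
c=snap('top','top6');f=c['frame']
cv2.imwrite('pics/t6.png',cv2.resize(f[130:230,215:355],None,fx=5.6,fy=5.6,interpolation=cv2.INTER_CUBIC))
E
```

```text
17.35 [ 557.4 -165.3   53.5] jaw yaw 10.89 tilt [-0.001   0.0191] F [ 0.12 -1.1  -0.48] T [-0.17 -0.02 -0.1 ] w 42.9 q6 0.96
```

View pics/t6.png

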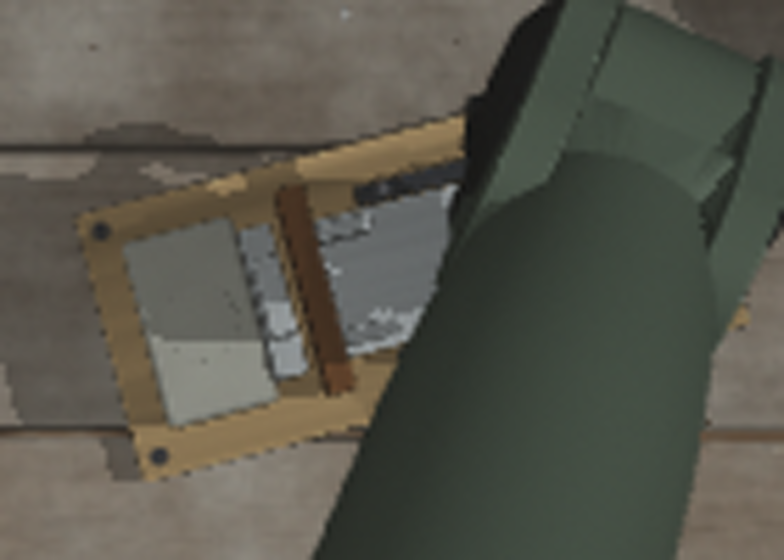

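About 4–5 mm of free gap remains at (300,300). I'll go slower now.

Emit:
jog_arm:
  increments:
    - [[-0.2, 0.6, 0], -2]
    - [[-0.2, 0.8, 0], -3]
    - [[-0.2, 0.8, 0], -3]
    - [[-0.2, 0.5, 0], -2]
    - [[0, 0, 0], 0]

```text
time: 17.82
tcp_pos: [0.5568, -0.1629, 0.0535]
tool_rot: [[-0.02, 1.0, 0.002], [1.0, 0.02, 0.019], [0.019, 0.003, -1.0]]
ft_force: [-0.5, -1.2, -0.8]
grip_width: 0.0426
```

```bash
python3 st.py
```

```text
17.8167 [ 556.8 -162.9   53.5] jaw yaw 1.16 tilt [0.0025 0.019 ] F [-0.47 -1.21 -0.82] T [-0.15  0.01 -0.01] w 42.6 q6 1.13
```

Emit:
jog_arm:
  increments:
    - [[-0.1, 0.4, 0], -1.5]
    - [[-0.1, 0.4, 0], -1.5]
    - [[0, 0, 0], 0]

```text
time: 18.07
tcp_pos: [0.5566, -0.1622, 0.0535]
tool_rot: [[0.028, 1.0, 0.003], [0.999, -0.028, 0.019], [0.019, 0.003, -1.0]]
ft_force: [0.1, -0.5, 0.1]
grip_width: 0.0427
```

```bash
python3 st.py
```

```text
18.0667 [ 556.6 -162.2   53.5] jaw yaw -1.62 tilt [0.0032 0.0189] F [ 0.11 -0.51  0.05] T [-0.17 -0.   -0.04] w 42.7 q6 1.18
```

Emit:
jog_arm:
  increments:
    - [[0, 0.1, 0], -1.5]
    - [[0, 0.1, 0], -1.5]
    - [[0, 0, 0], 0]

```text
time: 18.32
tcp_pos: [0.5565, -0.1615, 0.0535]
tool_rot: [[0.078, 0.997, 0.004], [0.997, -0.078, 0.02], [0.02, 0.002, -1.0]]
ft_force: [0.9, -0.9, -1.6]
grip_width: 0.0425
```

```bash
python3 st.py
```

```text
18.3167 [ 556.5 -161.5   53.5] jaw yaw -4.46 tilt [0.0039 0.0199] F [ 0.87 -0.86 -1.59] T [-0.26  0.   -0.11] w 42.5 q6 1.23
```

Emit:
jog_arm:
  increments:
    - [[0, 0.2, 0], -1.5]
    - [[0, 0.2, 0], -1.5]
    - [[0, 0, 0], 0]

```text
time: 18.57
tcp_pos: [0.5563, -0.1608, 0.0535]
tool_rot: [[0.128, 0.992, 0.005], [0.992, -0.128, 0.02], [0.021, 0.002, -1.0]]
ft_force: [-0.2, -0.4, -0.4]
grip_width: 0.0426
```

```bash
python3 st.py
```

```text
18.5667 [ 556.3 -160.8   53.5] jaw yaw -7.36 tilt [0.0045 0.0204] F [-0.21 -0.36 -0.43] T [-0.13  0.04 -0.08] w 42.6 q6 1.28
```

Emit:
jog_arm:
  increments:
    - [[0, 0.1, 0], -1.5]
    - [[0, 0.1, 0], -1.5]
    - [[0, 0, 0], 0]

```text
time: 18.82
tcp_pos: [0.5561, -0.16, 0.0535]
tool_rot: [[0.178, 0.984, 0.005], [0.984, -0.178, 0.021], [0.022, 0.001, -1.0]]
ft_force: [0.3, -0.7, -1.2]
grip_width: 0.0426
```

```bash
python3 st.py
```

```text
18.8167 [ 556.1 -160.    53.5] jaw yaw -10.27 tilt [0.0053 0.0213] F [ 0.34 -0.74 -1.19] T [-0.16  0.01 -0.04] w 42.6 q6 1.33
```

Emit:
jog_arm:
  increments:
    - [[0, 0, 0], -1.5]
    - [[0, 0, 0], -1.5]
    - [[0, 0, 0], 0]

```text
time: 19.07
tcp_pos: [0.5559, -0.1593, 0.0535]
tool_rot: [[0.228, 0.974, 0.006], [0.973, -0.228, 0.022], [0.023, 0.001, -1.0]]
ft_force: [-0.2, -0.3, -0.6]
grip_width: 0.0422
```

```bash
python3 st.py;  python3 - <<'E'
from h import *
c=snap('top','top7');f=c['frame']
cv2.imwrite('pics/t7.png',cv2.resize(f[130:230,215:355],None,fx=5.6,fy=5.6,interpolation=cv2.INTER_CUBIC))
E
```

```text
19.0667 [ 555.9 -159.3   53.5] jaw yaw -13.19 tilt [0.0061 0.0224] F [-0.17 -0.25 -0.65] T [-0.12  0.04 -0.12] w 42.2 q6 1.38
```

View pics/t7.png

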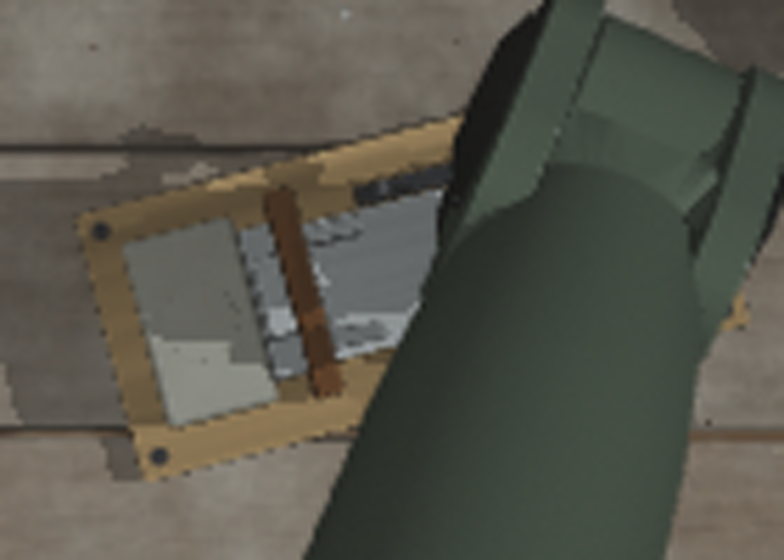

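Emit:
jog_arm:
  increments:
    - [[0, 0, 0], -1.5]
    - [[0, 0, 0], -1.5]
    - [[0, 0, 0], 0]

```text
time: 19.37
tcp_pos: [0.5558, -0.1587, 0.0535]
tool_rot: [[0.277, 0.961, 0.007], [0.961, -0.277, 0.023], [0.024, 0.0, -1.0]]
ft_force: [-0.5, 1.5, 1.0]
grip_width: 0.0426
```

```bash
python3 st.py
```

```text
19.3667 [ 555.8 -158.7   53.5] jaw yaw -16.06 tilt [0.0071 0.0232] F [-0.53  1.55  0.98] T [-0.15  0.02  0.  ] w 42.6 q6 1.43
```

Emit:
jog_arm:
  increments:
    - [[0, 0, 0], -1.5]
    - [[0, 0, 0], -1.5]
    - [[0, 0, 0], 0]

```text
time: 19.62
tcp_pos: [0.5558, -0.1587, 0.0535]
tool_rot: [[0.325, 0.946, 0.008], [0.945, -0.325, 0.023], [0.024, 0.0, -1.0]]
ft_force: [-0.4, 0.7, 0.5]
grip_width: 0.0427
```

```bash
python3 st.py
```

```text
19.6167 [ 555.8 -158.7   53.5] jaw yaw -18.98 tilt [0.0082 0.0225] F [-0.4   0.7   0.49] T [-0.05  0.09  0.02] w 42.7 q6 1.48
```

Emit:
jog_arm:
  increments:
    - [[0, 0, 0], -1.5]
    - [[0, 0, 0], -1.5]
    - [[0, 0, 0], 0]

```text
time: 19.87
tcp_pos: [0.5558, -0.1587, 0.0535]
tool_rot: [[0.373, 0.928, 0.009], [0.927, -0.373, 0.022], [0.024, 0.0, -1.0]]
ft_force: [-1.3, 0.6, 0.6]
grip_width: 0.0425
```

```bash
python3 st.py
```

```text
19.8667 [ 555.8 -158.7   53.5] jaw yaw -21.93 tilt [0.0094 0.022 ] F [-1.33  0.56  0.65] T [ 0.03  0.12 -0.04] w 42.5 q6 1.53
```

Emit:
jog_arm:
  increments:
    - [[0, 0, 0], 0]
    - [[0, 0, 0], 0]
    - [[0, 0, 0], 0]
    - [[0, 0, 0], 0]
    - [[0, 0, 0], 0]
    - [[0, 0, 0], 0]
  gripper: 1

```text
time: 20.37
tcp_pos: [0.5565, -0.1596, 0.0537]
tool_rot: [[0.372, 0.928, 0.011], [0.928, -0.372, 0.021], [0.024, 0.002, -1.0]]
ft_force: [-0.1, -0.1, -0.4]
grip_width: 0.0854
```

```bash
python3 st.py
```

```text
20.3667 [ 556.5 -159.6   53.7] jaw yaw -21.82 tilt [0.0108 0.0211] F [-0.13 -0.08 -0.45] T [-0.04  0.01 -0.07] w 85.4 q6 1.53
```

The position stayed fixed through 6° of turning, so the clutch has slipped and the wall is seated. Withdrawing upwards.

Emit:
jog_arm:
  increments:
    - [[0, 0, 5], 0]
    - [[0, 0, 10], 0]
    - [[0, 0, 16], 0]
    - [[0, 0, 20], 2]
    - [[0, 0, 20], 5]
    - [[0, 0, 16], 6]
    - [[0, 0, 8], 6]
    - [[0, 0, 3], 6]
    - [[0, 0, 0], 6]
    - [[0, 0, 0], 6]

```text
time: 21.2
tcp_pos: [0.5566, -0.1596, 0.1648]
tool_rot: [[-0.29, 0.957, -0.0], [0.957, 0.29, 0.018], [0.018, 0.005, -1.0]]
ft_force: [0.5, 0.0, -0.9]
grip_width: 0.0854
```

```bash
python3 st.py
```

```text
21.2 [ 556.6 -159.6  164.8] jaw yaw 16.88 tilt [-0.0002  0.0183] F [ 0.53  0.04 -0.86] T [-0.    0.01  0.02] w 85.4 q6 0.86
```

Emit:
jog_arm:
  increments:
    - [[-1, 4, 0], 6]
    - [[-2, 6, 0], 6]
    - [[-2, 6, 0], 6]
    - [[-2, 6, 0], 6]
    - [[-2, 6, 0], 6]
    - [[-2, 6, 0], 6]
    - [[-2, 6, 0], 6]
    - [[-2, 6, 0], 6]
    - [[-2, 6, 0], 6]
    - [[-2, 6, 0], 6]

```text
time: 22.03
tcp_pos: [0.5393, -0.1013, 0.1769]
tool_rot: [[-0.985, 0.175, -0.005], [0.175, 0.984, 0.01], [0.007, 0.009, -1.0]]
ft_force: [-0.1, 0.2, 0.0]
grip_width: 0.0856
```

```bash
python3 st.py
```

```text
22.0333 [ 539.3 -101.3  176.9] jaw yaw 79.91 tilt [-0.0049  0.0103] F [-0.11  0.18  0.02] T [-0.02 -0.02 -0.04] w 85.6 q6 -0.15
```

Emit:
jog_arm:
  increments:
    - [[-2, 7, 0], 5]
    - [[-2, 7, 0], 4]
    - [[-2, 7, 0], 4]
    - [[-2, 7, 0], 3]
    - [[-1, 6, 0], 2]
    - [[-1, 5, 0], 1]
    - [[-1, 3, 0], 0.5]
    - [[0, 1, 0], 0]
    - [[0, 0, 0], 0]
    - [[0, 0, 0], 0]

```text
time: 22.87
tcp_pos: [0.5285, -0.0553, 0.1856]
tool_rot: [[-0.983, -0.185, -0.0], [-0.185, 0.983, 0.006], [-0.001, 0.006, -1.0]]
ft_force: [0.3, -0.6, 0.1]
grip_width: 0.0852
```

```bash
python3 st.py;  python3 - <<'E'
from h import *
c=snap('side','side8');f=c['frame']
cv2.imwrite('pics/s8.png',cv2.resize(f[130:260,220:320],None,fx=5,fy=4.6,interpolation=cv2.INTER_CUBIC))
c=snap('top','top8');f=c['frame']
cv2.imwrite('pics/t8.png',cv2.resize(f[130:230,215:355],None,fx=5.6,fy=5.6,interpolation=cv2.INTER_CUBIC))
E
```

```text
22.8667 [528.5 -55.3 185.6] jaw yaw 100.66 tilt [-0.0001  0.0064] F [ 0.33 -0.64  0.05] T [-0.01  0.03  0.02] w 85.2 q6 -0.43
```

View pics/s8.png

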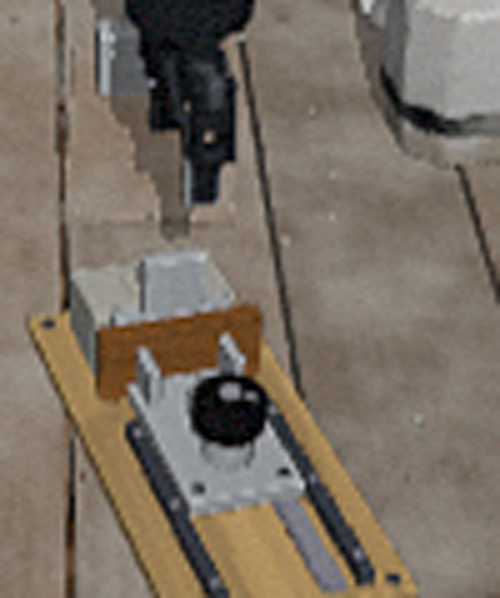

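View pics/t8.png

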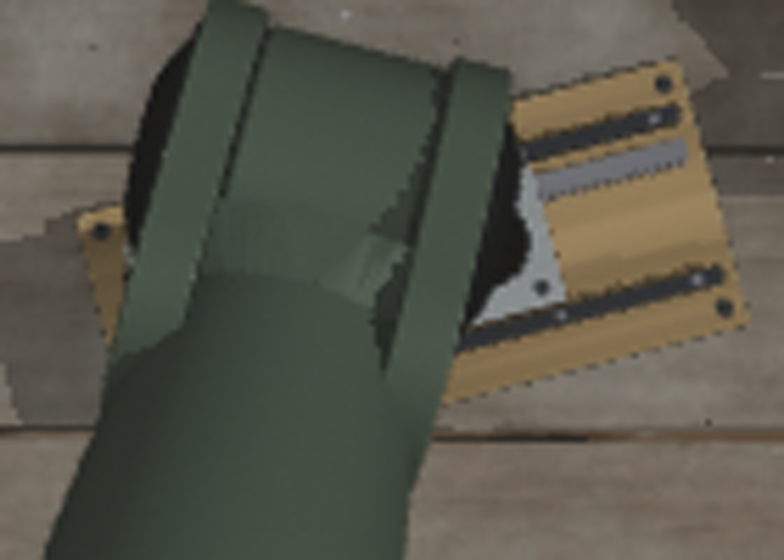

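The spacer stands upright, nipped between wall and block (tab at (172,285)). I'll align to the known jaw line and go down.

Emit:
jog_arm:
  increments:
    - [[-1, 2, 0], 1.5]
    - [[-1, 2, -3], 1.5]
    - [[-0.5, 1, -8], 1]
    - [[0, 0, -12], 0.5]
    - [[0, 0, -12], 0]
    - [[0, 0, -8], 0]
    - [[0, 0, -4], 0]
    - [[0, 0, 0], 0]
    - [[0, 0, 0], 0]

```text
time: 23.72
tcp_pos: [0.5247, -0.0503, 0.1333]
tool_rot: [[-0.963, -0.271, -0.003], [-0.271, 0.963, 0.007], [0.001, 0.007, -1.0]]
ft_force: [0.5, 0.9, 0.4]
grip_width: 0.0853
```

```bash
python3 st.py
```

```text
23.7167 [524.7 -50.3 133.3] jaw yaw 105.73 tilt [-0.0029  0.0069] F [0.48 0.87 0.42] T [-0.05 -0.05  0.01] w 85.3 q6 -0.51
```

Emit:
jog_arm:
  increments:
    - [[0.4, 0.5, -4], -0.3]
    - [[0.2, 0.3, -8], 0]
    - [[0, 0, -9], 0]
    - [[0, 0, -8], 0]
    - [[0, 0, -5], 0]
    - [[0, 0, -3], 0]
    - [[0, 0, 0], 0]
    - [[0, 0, 0], 0]

```text
time: 24.38
tcp_pos: [0.526, -0.0496, 0.0931]
tool_rot: [[-0.964, -0.266, -0.001], [-0.266, 0.964, 0.007], [-0.0, 0.007, -1.0]]
ft_force: [0.7, 0.1, -0.4]
grip_width: 0.0855
```

```bash
python3 st.py
```

```text
24.3833 [526.  -49.6  93.1] jaw yaw 105.42 tilt [-0.0014  0.0066] F [ 0.69  0.08 -0.4 ] T [-0.02  0.03 -0.02] w 85.5 q6 -0.51
```

Emit:
jog_arm:
  increments:
    - [[-0.2, 0.5, 0], 0]
    - [[0, 0, -1], 0]
    - [[0, 0, 0], 0]

```text
time: 24.63
tcp_pos: [0.5261, -0.0491, 0.0924]
tool_rot: [[-0.964, -0.266, -0.001], [-0.266, 0.964, 0.006], [-0.001, 0.006, -1.0]]
ft_force: [0.6, 0.4, 0.1]
grip_width: 0.0852
```

```bash
python3 st.py
```

```text
24.6333 [526.1 -49.1  92.4] jaw yaw 105.42 tilt [-0.0008  0.0064] F [0.56 0.38 0.05] T [ 0.   -0.02 -0.02] w 85.2 q6 -0.51
```

Emit:
jog_arm:
  increments:
    - [[0, 0, 0], 0]
    - [[0, 0, 0], 0]
    - [[0, 0, 0], 0]
    - [[0, 0, 0], 0]
    - [[0, 0, 0], 0]
    - [[0, 0, 0], 0]
    - [[0, 0, 0], 0]
  gripper: 0

```text
time: 25.22
tcp_pos: [0.527, -0.049, 0.0937]
tool_rot: [[-0.964, -0.266, 0.002], [-0.266, 0.964, 0.007], [-0.003, 0.006, -1.0]]
ft_force: [-0.2, 0.6, -1.5]
grip_width: 0.013
```

```bash
python3 st.py
```

```text
25.2167 [527.  -49.   93.7] jaw yaw 105.41 tilt [0.0015 0.0066] F [-0.23  0.64 -1.49] T [-0.07 -0.1  -0.07] w 13.0 q6 -0.51
```

Emit:
jog_arm:
  increments:
    - [[0, 0, 2], 0]
    - [[0, 0, 3], 0]
    - [[0, 0, 4], 0]
    - [[0, 0, 4], 0]
    - [[0, 0, 4], 0]
    - [[0, 0, 3], 0]
    - [[0, 0, 1], 0]
    - [[0, 0, 0], 0]

```text
time: 25.88
tcp_pos: [0.5259, -0.0494, 0.1161]
tool_rot: [[-0.964, -0.265, -0.001], [-0.265, 0.964, 0.006], [-0.001, 0.006, -1.0]]
ft_force: [0.7, 0.0, -3.2]
grip_width: 0.0131
```

```bash
python3 st.py
```

```text
25.8833 [525.9 -49.4 116.1] jaw yaw 105.4 tilt [-0.0008  0.0058] F [ 0.73  0.04 -3.2 ] T [-0.02 -0.01 -0.03] w 13.1 q6 -0.51
```

Emit:
jog_arm:
  increments:
    - [[0, 0, 3], 0]
    - [[0, 0, 4], 0]
    - [[0, 0, 5], 0]
    - [[0, 0, 5], 0]
    - [[0, 0, 5], 0]
    - [[0, 0, 5], 0]
    - [[0, 0, 5], 0]
    - [[0, 0, 4], 0]
    - [[0, 0, 2], 0]
    - [[0, 0, 0], 0]

```text
time: 26.72
tcp_pos: [0.5261, -0.0492, 0.1588]
tool_rot: [[-0.964, -0.266, 0.0], [-0.266, 0.964, 0.006], [-0.002, 0.006, -1.0]]
ft_force: [0.1, -0.5, -2.4]
grip_width: 0.0127
```

```bash
python3 st.py
```

```text
26.7167 [526.1 -49.2 158.8] jaw yaw 105.41 tilt [0.0001 0.006 ] F [ 0.11 -0.46 -2.38] T [ 0.02  0.02 -0.03] w 12.7 q6 -0.51
```

Emit:
jog_arm:
  increments:
    - [[0, 0, 4], 0]
    - [[0, 0, 8], 0]
    - [[0, 0, 10], 0]
    - [[0, 0, 8], 0]
    - [[0, 0, 4], 0]
    - [[0, 0, 0], 0]
    - [[0, 0, 0], 0]

```text
time: 27.3
tcp_pos: [0.526, -0.049, 0.197]
tool_rot: [[-0.964, -0.266, 0.0], [-0.266, 0.964, 0.006], [-0.002, 0.006, -1.0]]
ft_force: [0.2, 0.6, -1.5]
grip_width: 0.013
```

```bash
python3 st.py;  python3 - <<'E'
from h import *
c=snap('side','side9');f=c['frame']
cv2.imwrite('pics/s9.png',cv2.resize(f[110:240,220:320],None,fx=5,fy=4.6,interpolation=cv2.INTER_CUBIC))
E
```

```text
27.3 [526. -49. 197.] jaw yaw 105.42 tilt [0.0005 0.0064] F [ 0.16  0.65 -1.49] T [ 0.04 -0.   -0.03] w 13.0 q6 -0.51
```

View pics/s9.png

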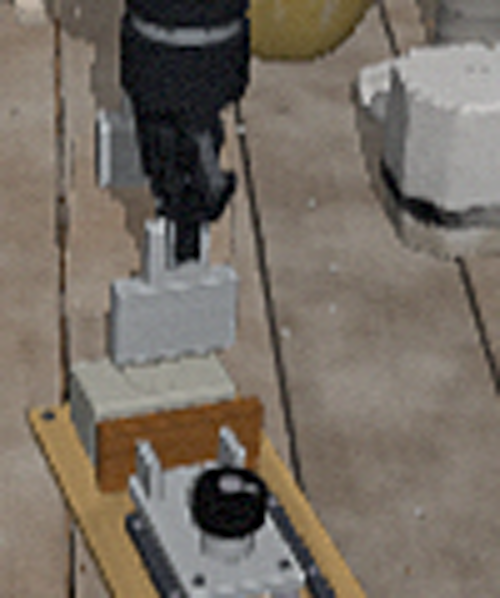

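The spacer is out cleanly and the wall still looks set. Carrying it back to the board.

Emit:
jog_arm:
  increments:
    - [[0, 8, 0], -0.5]
    - [[0, 18, 0], -1]
    - [[0, 25, 0], -1]
    - [[0, 30, 0], -1]
    - [[1, 30, 0], -1]
    - [[1, 30, 0], -1]
    - [[1, 30, 0], -1]
    - [[1, 25, 0], -1]
    - [[0, 18, 0], -1]
    - [[0, 8, 0], -0.5]

```text
time: 28.18
tcp_pos: [0.5255, 0.1849, 0.1928]
tool_rot: [[-0.996, -0.094, -0.005], [-0.094, 0.996, 0.008], [0.004, 0.009, -1.0]]
ft_force: [1.0, 0.3, -2.1]
grip_width: 0.0129
```

Emit:
jog_arm:
  increments:
    - [[0, 5, 0], 0]
    - [[0, 5, 0], 0]
    - [[0, 3, 0], 0]
    - [[0, 0, 0], 0]
    - [[0, 0, 0], 0]

```text
time: 28.6
tcp_pos: [0.5233, 0.2016, 0.1909]
tool_rot: [[-0.995, -0.098, -0.009], [-0.098, 0.995, 0.008], [0.008, 0.009, -1.0]]
ft_force: [-0.2, -0.5, -2.1]
grip_width: 0.0129
```

```bash
python3 st.py
```

```text
28.6 [523.3 201.6 190.9] jaw yaw 95.6 tilt [-0.0089  0.0078] F [-0.19 -0.48 -2.07] T [ 0.01 -0.06 -0.01] w 12.9 q6 0.13
```

Emit:
jog_arm:
  increments:
    - [[1, 5, 0], 0]
    - [[2, 7, -5], 0]
    - [[2, 6, -10], 0]
    - [[1, 3, -13], 0]
    - [[0, 0, -13], 0]
    - [[0, 0, -10], 0]
    - [[0, 0, -6], 0]
    - [[0, 0, -3], 0]
    - [[0, 0, 0], 0]
    - [[0, 0, 0], 0]

```text
time: 29.43
tcp_pos: [0.5312, 0.2238, 0.1242]
tool_rot: [[-0.996, -0.093, -0.009], [-0.093, 0.996, 0.008], [0.008, 0.009, -1.0]]
ft_force: [-0.3, -0.1, -1.5]
grip_width: 0.0129
```

```bash
python3 st.py
```

```text
29.4333 [531.2 223.8 124.2] jaw yaw 95.33 tilt [-0.0088  0.0082] F [-0.33 -0.07 -1.51] T [-0.02 -0.05 -0.01] w 12.9 q6 0.17
```

Emit:
jog_arm:
  increments:
    - [[0, 0, -4], 0]
    - [[0, 0, -7], 0]
    - [[0, 0, -7], 0]
    - [[0, 0, -5], 0]
    - [[0, 0, -3], 0]
    - [[0, 0, -1], 0]
    - [[0, 0, 0], 0]

```text
time: 30.02
tcp_pos: [0.5325, 0.2239, 0.0959]
tool_rot: [[-0.996, -0.092, -0.006], [-0.092, 0.996, 0.009], [0.005, 0.009, -1.0]]
ft_force: [-0.4, -1.2, -1.2]
grip_width: 0.0129
```

```bash
python3 st.py
```

```text
30.0167 [532.5 223.9  95.9] jaw yaw 95.3 tilt [-0.0057  0.009 ] F [-0.38 -1.19 -1.22] T [-0.02 -0.01  0.01] w 12.9 q6 0.17
```

Emit:
jog_arm:
  increments:
    - [[0, 0, -1], 0]
    - [[0, 0, -1], 0]
    - [[0, 0, -0.7], 0]
    - [[0, 0, 0], 0]

```text
time: 30.35
tcp_pos: [0.5328, 0.224, 0.0934]
tool_rot: [[-0.996, -0.092, -0.005], [-0.092, 0.996, 0.009], [0.004, 0.01, -1.0]]
ft_force: [0.7, -0.0, -1.3]
grip_width: 0.013
```

```bash
python3 st.py
```

```text
30.35 [532.8 224.   93.4] jaw yaw 95.3 tilt [-0.005   0.0092] F [ 0.7  -0.03 -1.26] T [-0.07  0.    0.03] w 13.0 q6 0.17
```

Emit:
jog_arm:
  increments:
    - [[0, 0, -1], 0]
    - [[0, 0, -0.7], 0]
    - [[0, 0, 0], 0]

```text
time: 30.6
tcp_pos: [0.5332, 0.2241, 0.0919]
tool_rot: [[-0.996, -0.092, -0.004], [-0.092, 0.996, 0.009], [0.003, 0.01, -1.0]]
ft_force: [-0.4, 0.7, -1.8]
grip_width: 0.0131
```

```bash
python3 st.py
```

```text
30.6 [533.2 224.1  91.9] jaw yaw 95.3 tilt [-0.0041  0.0094] F [-0.44  0.75 -1.8 ] T [-0.02  0.01  0.02] w 13.1 q6 0.17
```

Emit:
jog_arm:
  increments:
    - [[0, 0, -0.7], 0]
    - [[0, 0, -0.7], 0]
    - [[0, 0, 0], 0]

```text
time: 30.85
tcp_pos: [0.5333, 0.2242, 0.0909]
tool_rot: [[-0.996, -0.092, -0.004], [-0.092, 0.996, 0.01], [0.003, 0.01, -1.0]]
ft_force: [0.2, -0.8, -1.8]
grip_width: 0.0128
```

```bash
python3 st.py
```

```text
30.85 [533.3 224.2  90.9] jaw yaw 95.3 tilt [-0.0036  0.0096] F [ 0.17 -0.85 -1.85] T [-0.04 -0.06 -0.02] w 12.8 q6 0.17
```

Emit:
jog_arm:
  increments:
    - [[0, 0, -0.8], 0]
    - [[0, 0, -0.8], 0]
    - [[0, 0, 0], 0]

```text
time: 31.1
tcp_pos: [0.5334, 0.2243, 0.0911]
tool_rot: [[-0.996, -0.092, -0.003], [-0.092, 0.996, 0.01], [0.002, 0.01, -1.0]]
ft_force: [0.3, -0.0, -1.9]
grip_width: 0.0131
```

```bash
python3 st.py
```

```text
31.1 [533.4 224.3  91.1] jaw yaw 95.31 tilt [-0.0027  0.0097] F [ 0.32 -0.03 -1.86] T [ 0.03 -0.01  0.01] w 13.1 q6 0.17
```

The height has stopped falling, so the spacer is on the board. Releasing and withdrawing.

Emit:
jog_arm:
  increments:
    - [[0, 0, 0], 0]
    - [[0, 0, 0], 0]
    - [[0, 0, 0], 0]
    - [[0, 0, 0], 0]
    - [[0, 0, 0], 0]
    - [[0, 0, 0], 0]
  gripper: 1

```text
time: 31.6
tcp_pos: [0.5347, 0.2247, 0.0916]
tool_rot: [[-0.996, -0.093, -0.0], [-0.093, 0.996, 0.011], [-0.001, 0.01, -1.0]]
ft_force: [-0.4, -0.7, -0.5]
grip_width: 0.0836
```

Emit:
jog_arm:
  increments:
    - [[0, 0, 4], 0]
    - [[0, 0, 10], 0]
    - [[0, 0, 16], 0]
    - [[0, 0, 20], 0]
    - [[0, 0, 25], 0]
    - [[-5, -5, 25], 0]
    - [[-15, -10, 15], 0]
    - [[-20, -15, 0], 0]
    - [[-20, -15, 0], 0]
    - [[-20, -15, 0], 0]

```text
time: 32.43
tcp_pos: [0.4559, 0.1649, 0.2184]
tool_rot: [[-0.995, -0.095, 0.007], [-0.095, 0.995, 0.012], [-0.008, 0.012, -1.0]]
ft_force: [1.3, -0.3, 0.7]
grip_width: 0.0854
```

Emit:
jog_arm:
  increments:
    - [[-25, 15, 0], 0]
    - [[-25, 25, 0], 0]
    - [[-25, 25, 0], 0]
    - [[-25, 25, 0], 0]
    - [[-15, 20, 0], 0]
    - [[-5, 10, 0], 0]
    - [[0, 0, 0], 0]
    - [[0, 0, 0], 0]
    - [[0, 0, 0], 0]

```text
time: 33.18
tcp_pos: [0.3284, 0.2847, 0.2279]
tool_rot: [[-0.996, -0.089, 0.018], [-0.088, 0.996, 0.016], [-0.019, 0.014, -1.0]]
ft_force: [-0.5, -0.6, -0.2]
grip_width: 0.0852
```

```bash
python3 st.py;  python3 - <<'E'
from h import *
c=snap('side','side10');f=c['frame']
cv2.imwrite('pics/s10.png',cv2.resize(f[110:275,215:310],None,fx=3.6,fy=3.6,interpolation=cv2.INTER_CUBIC))
c=snap('top','top10');f=c['frame']
cv2.imwrite('pics/t10a.png',cv2.resize(f[135:220,225:355],None,fx=6,fy=6,interpolation=cv2.INTER_CUBIC))
cv2.imwrite('pics/t10b.png',cv2.resize(f[150:215,75:205],None,fx=6,fy=6,interpolation=cv2.INTER_CUBIC))
E
```

```text
33.1833 [328.4 284.7 227.9] jaw yaw 95.08 tilt [0.0176 0.0159] F [-0.54 -0.6  -0.16] T [ 0.01 -0.   -0.03] w 85.2 q6 0.45
```

View pics/s10.png

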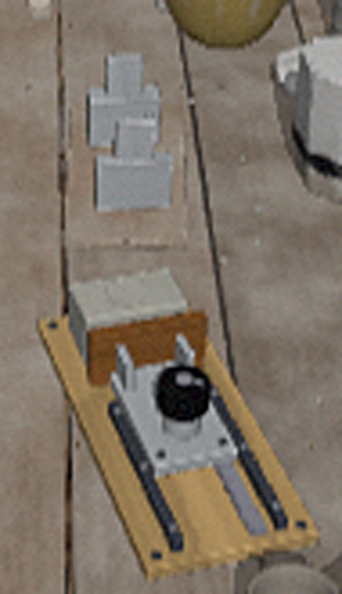

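View pics/t10a.png

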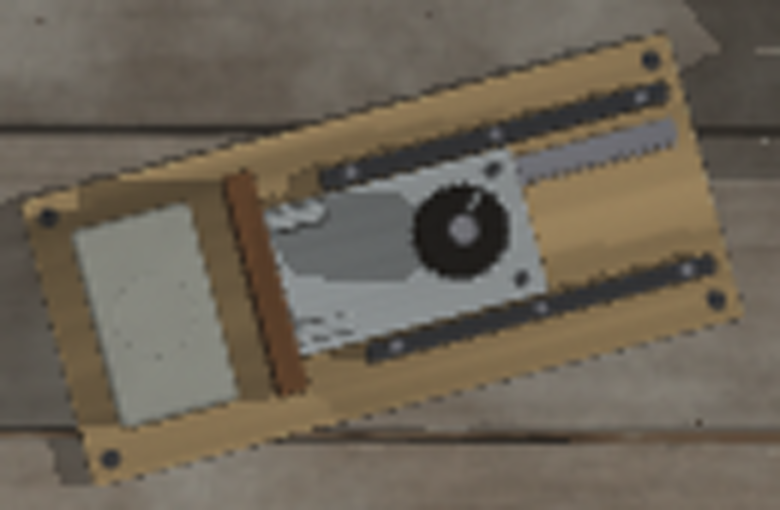

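View pics/t10b.png

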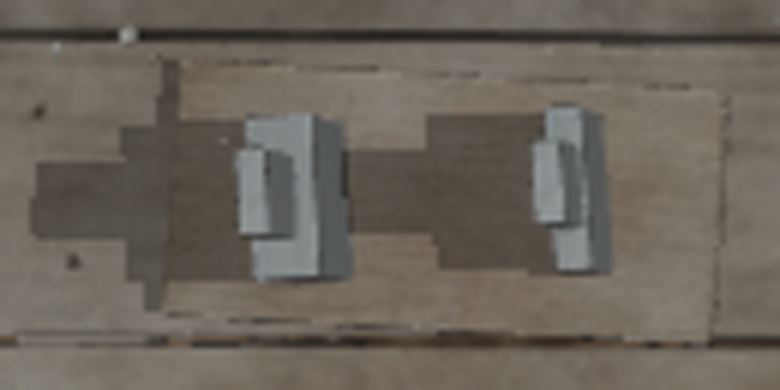

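Run:
```python
from h import *
c=dict(np.load('pics/top10.npz'));A=(225,135)
u=np.array([-.262,.965])
k0=pts(c,[(524,214)],A,6,.087)[0,:2];k=pts(c,[(463,229)],A,6,.087)[0,:2]
print('travel mm',(k-k0)@u*1e3,'tcp travel 31.6-ish; knob',k)
b=pts(c,[(190,204),(237,398)],A,6,.07).mean(0)[:2]
w=pts(c,[(223,176),(278,394)],A,6,.075).mean(0)[:2]
print('gap img',(b-w)@u*1e3)
robot_face=np.array([.5218,-.0413])+.0003*u
print('gap via knob',(robot_face-k)@u*1e3-105, 'via final TCP on knob',(robot_face-np.array([.5558,-.1587]))@u*1e3-105)
```

```text
travel mm 30.031740892697446 tcp travel 31.6-ish; knob [ 0.55548704 -0.15880018]
gap img 19.15146118032875
gap via knob 17.513639115372058 via final TCP on knob 17.498960699999998
```

```bash
python3 -c "
from h import *
print(robot.finish_job())"
```

```text
the job is handed in; nothing more can be done
None
```

The job is done and handed in at about 33 s; no verdict was reported.

**What I did:**
- I stood the thin spacer in the gap against the block and let go.
- I turned the knob about 120° clockwise until the clutch slipped. The carriage did not move through the last 6° of turning.
- I drew the spacer straight up and stood it back on the ware board, then moved the arm clear.

**Last checks:**
- **Spacers:** the pictures show the thin spacer upright and released on the board, and the thick spacer where it started. I did not check the cup, stopper or brush in the final pictures, but the arm never worked near them.
- **Wall:** the knob in the final picture is within about 0.3 mm of where I let go of it, so drawing the spacer out did not visibly shift the wall.
- **Gap:** my estimates disagree slightly. It comes to 17.5 mm from the knob position and about 19.2 mm from the wall and block edges in the top picture. Both are within 16.5 to 20 mm, and the picture measurements carry about 1 to 2 mm of error.

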